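Sort the baking things into their trays

TASK

Clear up after baking by sorting the four things into the white trays: lay the rolling pin from its rest into both notched seats of the long tray, stand the spice jar and the shaker in the two-bay tray, one in each bay (either way round), and stand the tin in the square tray. Keep the jar, the shaker and the tin upright all the while, and leave the matchbox and the kitchen timer where they stand.

Things in the scene. Friction and masses are not known exactly. Their poses are not given: they have to be found in the camera images.
- pin_center (a point): Small pale wooden rolling pin, loose, lying level on the rest, long axis along the rest's x. Point: middle of its axis; x along the pin, y and z turn as it rolls. Barrel 26 mm diameter, 120 mm long; 16 mm knobs at the ends, 160 mm overall; 0.08 kg. Its axis starts 34 mm above the worktop; the middle 70 mm hangs free between the seats. Rolls easily.
- spice_jar_center (a point): Straight round glass spice jar with a wide flat cap, 45 mm diameter, 100 mm high, 0.11 kg, standing upright. This point is its centre, half-way up (50 mm above its underside); z is up its axis.
- shaker_center (a point): Round glass salt shaker with a narrower domed perforated top, 44 mm diameter up to 70 mm height (34 mm at the dome), 90 mm high, 0.11 kg, standing upright. This point is its centre, half-way up (45 mm above its underside); z is up its axis.
- tin_center (a point): Plain-sided food tin with flat metal lid, 57 mm diameter, 72 mm high, 0.18 kg, standing upright. This point is its centre, half-way up (36 mm above its underside); z is up its axis.
- rest: Dark wooden open rest without walls, fixed, 110 x 42 x 34 mm, carrying the rolling pin at the start. Origin: centre of its underside; x along the pin, z up. Two 90-degree V seats, 12 mm thick, at x = -42 and +42 mm; V bottom 16 mm, tips 34 mm above the worktop; between them only a 14 mm wide, 6 mm high bar.
- long_tray: White long tray, fixed, outer 190 (x) x 96 (y) mm, walls 4 mm thick, 18 mm high. Origin: centre of its underside; x along its length, z up. Two 90-degree V seats inside, 12 mm thick, at x = -42 and +42 mm (V bottom 16 mm, tips 34 mm above the worktop, 36 mm wide at top); a pin lying in both has its axis along x at y = 0, 34 mm up. Empty between the seats.
- bay_tray: White tray with two bays, fixed, outer 74 (x) x 142 (y) mm, walls and the one divider 4 mm thick and 30 mm high, inner floor 4 mm above the worktop. Origin: centre of its underside on the worktop; the bays are 66 x 65 mm inside, centred at y = -34.5 and +34.5 mm (x = 0); z up.
- square_tray: White square tray with one compartment, fixed, outer 88 x 88 mm, walls 4 mm thick and 22 mm high, inner 80 x 80 mm, inner floor 4 mm above the worktop. Origin: centre of its underside on the worktop; x and y along its sides, z up.
- matchbox: Bystander: small closed brown matchbox lying flat, 37 x 56 x 17 mm, loose. Origin: centre of its underside. To be left alone.
- timer: Bystander: round kitchen timer with red top, 63 mm diameter, 54 mm high, loose. Origin: centre of its underside. To be left alone.
Mind the look-alikes: they are no part of the job. Leave any purple or yellow look-alike of the part that bears shaker_center alone.

How it is judged:
By the outcome, as a careful person would: the job done as asked, in the order asked, and still so for the second after the job is handed in, with the robot touching nothing.
It also fails if it takes over 104 s, if anything falls off the work surface, if the arm or the gripper's body presses on something with over 40 N, if the wrist force passes 120 N, or if a joint passes its speed limit or range.

ROBOT

A 7-joint arm with a two-finger parallel gripper is mounted at the origin on a cart in front of the work surface, level with it; the furniture and walls round the work are solid. World frame = base frame: x ahead of the robot, y to its left, z up, the work surface at z = 0. Lengths are in m, angles in degrees, forces in N, time in s.
With the tool pointing down it reaches from about 0.4 to 0.85 m from the base axis. Payload 4.5 kg.
Tool frame: the origin (TCP) lies between the finger pads; the fingertips stand 17 mm ahead of it and the grasp point (between the pads) lies 2 mm behind it; z points along the fingers, y is the line along which they close (so a half turn about z gives the same grasp; the last joint's range is limited). The gripper opens to 85 mm and grips with 20 to 120 N. Pads are 22 mm wide; open, the fingers measure 114 mm over their backs; the gripper's body (76 mm by 85 mm) begins 54 mm behind the grasp point. The pads swing forward as they close: fully open they stand 13 mm farther back than shut.
Start: joints at [66.681, 39.483, -11.15, 89.685, 9.013, 51.709, -12.324], TCP at [0.267, -0.565, 0.248] pointing down, gripper open.
Joint ranges: [-172.22, 172.22], [-26.19, 119.32], [-84.43, 86.54], [7.71, 146.69], [-57.33, 237.33], [2.42, 119.75], [-152.13, 152.13]. Speed limits (degrees/s): [147.25, 147.25, 180, 180, 180, 180, 180].

INTERFACE

Orientations are given as [roll, pitch, yaw] about the fixed x, y, z axes, in that order (R = Rz(yaw) Ry(pitch) Rx(roll)).
In Python, from station import ctrl gives the robot as it stands.
- The arm moves only by the tool send_rows, never from a script. Its argument "series" is a list that holds one entry, the list of rows, each a list of 7 numbers: the closure, from -1 (fully open) to 1 (shut), then the shift along the tool's x, y, z in units of 1 m (1.0 is 1 m), then the turn, a rotation vector about the tool's x, y, z in units of 0.5 rad (1.0 is 0.5 rad). In form: [[[claw, tx, ty, tz, rx, ry, rz], ...]]. A call has 1 to 8 rows; each row is the pose to reach, as a shift and turn from the pose commanded when the call began, along the tool's axes at that moment; what a row does not reach only later rows make up. A row lasts 1/12 s, in which the tool goes at most 41.7 mm and 7.16 degrees, less where a joint would pass 70% of its speed; a pose out of reach is approached as far as the arm can. A call with a number of a shift or a turn outside -1 to 1 is refused whole. A call with a gripper value outside its range is refused whole. The fingers move at their own pace and stop on an object; the grip force is fixed at half the most. Time passes only in rows, so rows that repeat a pose let the fingers close. It gives the time, the measured TCP pose, the force, the opening and the grip force at its end, in the units of the state.
- ctrl.sense(): the state, without advancing time (a new reading comes with each control period).
- ctrl.get_image(name): name is "scene" or "top" or "wrist"; returns (picture, depth): 384x512x3 uint8, red, green, blue; 384x512 float32, m along the optical axis (not along the pixel's ray), 0 where there is no reading.
- ctrl.camera_info(name): a dict with "vertical_fov" (degrees; the focal length in pixels is half the picture's height over the tangent of half this angle, whatever the lens; pixels are square), "cx", "cy" (the principal point, pixels), "xyz" and "attitude" of the camera in the world; the wrist camera has in their place "T_tool_cam" (4x4, takes a point from camera to tool coordinates, whose origin is the TCP and whose axes are the flange's). Camera axes: x right, y down, z forward; pixel columns grow to the right and rows downward; lengths in m; the calibration is good to about 2 mm. A picture is of the moment at which its call begins: read the wrist's pose just before it. camera_info takes no time and is no camera call.
- ctrl.job_done(): hands the job in; it is judged then, once.
The state is a dict: "clock": time; "joint_positions": joint angles; "qd": joint speeds; "tau": joint torques, N m; "position": TCP position; "ee_rot": TCP orientation; "force": force on the tool from outside, world axes, zero at the start; "torque": the same for the moment, N m; "grip_width": opening from 0.0 (shut) to 1.0 (fully open); "gripper_force": force on a finger pad.
Only numpy, scipy, OpenCV 4.12 (cv2) and the standard library are available. Lean on these libraries where they do the work, as an engineer would, in place of code of your own. Each camera call takes 0.05 s, during which the arm holds its last target. There are 200 camera calls.

## Working session

There is one attempt and no reset: what is moved stays moved. The work goes in short steps, Python scripts to look and compute and a tool call to move; the robot and the scene stay as the last step left them, time stands still between calls to the robot, and variables do not carry over. Pictures are saved under pics/ and viewed, at most 14 in all, crops included, and the job is handed in when it is done.

Besides the shell and the picture viewer there is one more tool, called after ">>>" as name(argument=value, ...), one argument or row to a line, values as JSON. send_rows: Moves the arm, as the interface text tells. Shifts and turns lie within -1 to 1; 1 stands for 1 m of shift or 0.5 rad of turn. Its arguments: {"type":"object","properties":{"series":{"type":"array","items":{"type":"array","items":{"type":"array","items":{"type":"number"}}}}},"required":["series"]}

```bash
mkdir -p pics; ls
cat > h.py <<'E'
import numpy as np, cv2
from scipy.spatial.transform import Rotation as R
from station import ctrl
def T_tool():
    s=ctrl.sense(); T=np.eye(4); T[:3,:3]=R.from_euler('xyz',s['ee_rot'],degrees=True).as_matrix(); T[:3,3]=s['position']; return T
def grab(name,tag):
    T=T_tool(); im,d=ctrl.get_image(name); i=ctrl.camera_info(name)
    if name=='wrist': T=T@np.array(i['T_tool_cam'])
    else:
        T=np.eye(4); T[:3,:3]=R.from_euler('xyz',i['attitude'],degrees=True).as_matrix(); T[:3,3]=i['xyz']
    f=im.shape[0]/2/np.tan(np.radians(i['vertical_fov']/2))
    cv2.imwrite(f'pics/{tag}.png',im[:,:,::-1]); np.savez(f'pics/{tag}.npz',im=im,d=d,T=T,k=[f,i['cx'],i['cy']])
    return im,d
def cloud(tag):
    z=np.load(f'pics/{tag}.npz'); d=z['d']; f,cx,cy=z['k']; v,u=np.mgrid[:d.shape[0],:d.shape[1]]
    P=np.stack([(u-cx)/f*d,(v-cy)/f*d,d],-1)@z['T'][:3,:3].T+z['T'][:3,3]; P[d==0]=np.nan
    return P,z['im']
def ray(tag,u,v,h):
    "world point of pixel at height h"
    z=np.load(f'pics/{tag}.npz'); f,cx,cy=z['k']; r=z['T'][:3,:3]@np.array([(u-cx)/f,(v-cy)/f,1]); o=z['T'][:3,3]
    return o+r*(h-o[2])/r[2]
def to(p,yaw,T=None):
    "row numbers to bring tool to p pointing down with yaw (tool z down)"
    T=T_tool() if T is None else T
    Rt=R.from_euler('xyz',[180,0,yaw],degrees=True).as_matrix()
    return np.round(T[:3,:3].T@(np.array(p)-T[:3,3]),4), np.round(R.from_matrix(T[:3,:3].T@Rt).as_rotvec()/0.5,3)
E
python3 - <<'E'
from h import *
print(ctrl.sense())
for n in ['top','scene','wrist']:
    print(n,ctrl.camera_info(n)); grab(n,n+'0')
cv2.imwrite('pics/top0b.png',cv2.resize(cv2.imread('pics/top0.png'),(800,600)))
E
```

```text
pics
{'clock': 0.0, 'joint_positions': array([ 66.68132874,  39.53318399, -11.14526428,  89.7467239 ,
         9.01184007,  51.71034995, -12.32281877]), 'qd': array([ 0.05079379, -0.02713896,  0.04046382, -0.01720276, -0.0364017 ,
       -0.00576718,  0.00104439]), 'tau': array([ 3.62455075e-04, -5.39599657e+01, -1.26612224e+00, -1.58539671e+01,
        9.22799169e-03,  9.55886120e-03, -2.28460118e-05]), 'position': array([ 0.26634514, -0.56469955,  0.2474756 ]), 'ee_rot': array([-1.79891830e+02,  7.20969377e-03,  2.52616864e+01]), 'force': array([-0.2471386 , -0.64555153, -0.55806787]), 'torque': array([-0.04804858,  0.03165051, -0.02481883]), 'gripper_force': 0.0, 'grip_width': 0.9997527168362789}
top {'vertical_fov': 51.86330447691931, 'cx': 261.4333697784297, 'cy': 194.53580842770972, 'xyz': array([ 0.48361165, -0.01390727,  1.05921846]), 'attitude': array([-173.10897459,   -0.23547314,  -90.32398499])}
scene {'vertical_fov': 46.234780579148946, 'cx': 253.88116686912292, 'cy': 193.18474628282172, 'xyz': array([0.21721191, 0.77391313, 0.84692569]), 'attitude': array([-133.22640467,    0.68099698, -154.10269493])}
wrist {'vertical_fov': 65.5353512882509, 'cx': 260.9553330741751, 'cy': 193.80037509723817, 'T_tool_cam': array([[-5.85514562e-04, -9.64679947e-01, -2.63424102e-01,
         6.71405108e-02],
       [ 9.99999657e-01, -7.19114698e-04,  4.10748925e-04,
         7.16042685e-05],
       [-5.85673394e-04, -2.63423771e-01,  9.64680037e-01,
        -1.26226149e-01],
       [ 0.00000000e+00,  0.00000000e+00,  0.00000000e+00,
         1.00000000e+00]])}
```

View pics/top0b.png

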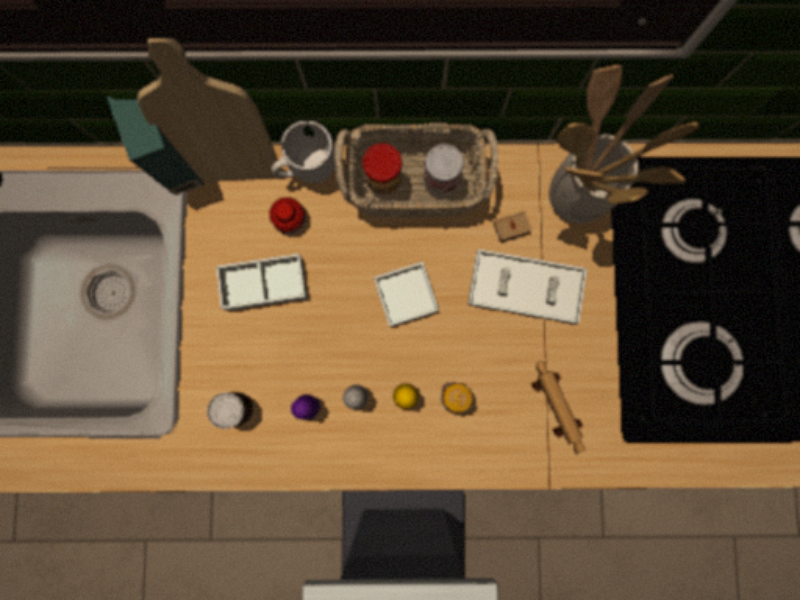

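View pics/scene0.png

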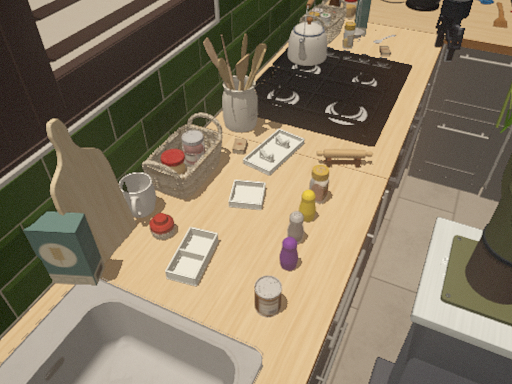

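The top view shows, in 800x600 pixels:
- **To move:** tin (230,410), grey shaker (355,397), spice jar (458,398), rolling pin on its rest (558,407).
- **Trays:** bay tray (262,282), square tray (406,294), long tray (527,287).
- **Leave alone:** purple (305,407) and yellow (405,396) look-alikes, timer (287,215), matchbox (512,226).

The scene view agrees. Next I measure positions with depth.

```bash
cat > m.py <<'E'
from h import *
P,im=cloud('top0'); s=1/1.5625
hsv=cv2.cvtColor(im,cv2.COLOR_RGB2HSV)
def reg(u,v,r,h0,h1):
    u,v,r=[int(a*s) for a in(u,v,r)]; q=P[v-r:v+r,u-r:u+r].reshape(-1,3); q=q[~np.isnan(q[:,0])]; return q[(q[:,2]>h0)&(q[:,2]<h1)]
q=reg(330,340,20,-1,1);print('table z',np.median(q[:,2]))
for n,u,v,H in [('tin',230,410,.072),('purple',305,407,.09),('shaker',355,397,.09),('yellow',405,396,.09),('jar',458,398,.1),('timer',287,215,.054)]:
    q=reg(u,v,32,H-.012,H+.02); (c,sz,a)=cv2.minAreaRect((q[:,:2]*1000).astype(np.float32)); print(n,len(q),np.round(c),np.round(sz),np.round(q[:,2].max(),3))
# trays: white mask -> pixel rect -> top-rim height
for n,u,v,r,h in [('bay',262,282,56,.03),('square',406,294,45,.022),('long',527,287,70,.018)]:
    U,V,r=[int(a*s) for a in(u,v,r)]; m=np.zeros(im.shape[:2],np.uint8); m[V-r:V+r,U-r:U+r]=1
    m&=((hsv[...,1]<60)&(hsv[...,2]>120)).astype(np.uint8)
    k,l,st,_=cv2.connectedComponentsWithStats(m); b=1+st[1:,4].argmax(); vv,uu=np.nonzero(l==b)
    X=np.array([ray('top0',x,y,h*.8)[:2] for x,y in zip(uu,vv)])*1000
    c,sz,a=cv2.minAreaRect(X.astype(np.float32)); print(n,len(X),np.round(c,1),np.round(sz,1),round(a,1))
q=reg(558,407,60,.036,.06); c=q[:,:2].mean(0); w,vec=np.linalg.eigh(np.cov((q[:,:2]-c).T)); d=vec[:,1]; t=(q[:,:2]-c)@d
print('pin',len(q),np.round((c+d*(t.max()+t.min())/2)*1000),'len',np.ptp(t),'dir',np.degrees(np.arctan2(d[1],d[0])),q[:,2].max())
for u,v in [(542,366),(579,448),(504,282),(552,291)]: print(ray('top0',u*s,v*s,.034))
E
python3 m.py
```

```text
table z 0.0004082810948924376
tin 450 [436. 272.] [56. 56.] 0.079
purple 153 [438. 151.] [32. 32.] 0.095
shaker 152 [454.  70.] [32. 32.] 0.093
yellow 152 [456. -13.] [32. 32.] 0.094
jar 271 [456. -92.] [43. 43.] 0.105
timer 191 [762. 189.] [44. 45.] 0.058
bay 1196 [649. 232.] [ 74.2 142.7] 8.0
square 1021 [627.4 -14.3] [87.5 86.1] 18.2
long 2437 [ 640.3 -222.4] [189.2  96.1] 79.5
pin 560 [ 437. -264.] len 0.16007909688966032 dir -156.51125603895105 0.05232872677011602
[ 0.50291838 -0.23922238  0.034     ]
[ 0.36961032 -0.29536686  0.034     ]
[ 0.64387231 -0.17969386  0.034     ]
[ 0.6281766  -0.26000129  0.034     ]
```

Sizes match the given ones, so I move above the pin.

```bash
python3 -c "
from h import *
print(to([.437,-.265,.17],23.5))"
```

```text
(array([ 0.2822, -0.1983,  0.0779]), array([-0.003,  0.   ,  0.061]))
```

>>> send_rows(
  series=[
    [[-1,0.282,-0.198,0.078,-0.003,0,0.061],[-1,0.282,-0.198,0.078,-0.003,0,0.061],[-1,0.282,-0.198,0.078,-0.003,0,0.061],[-1,0.282,-0.198,0.078,-0.003,0,0.061],[-1,0.282,-0.198,0.078,-0.003,0,0.061],[-1,0.282,-0.198,0.078,-0.003,0,0.061],[-1,0.282,-0.198,0.078,-0.003,0,0.061],[-1,0.282,-0.198,0.078,-0.003,0,0.061]],
  ],
)

```text
clock: 0.82
position: [0.4282, -0.281, 0.1743]
ee_rot: [179.9, -0.0, 23.5]
force: [0.6, -0.2, -1.2]
grip_width: 0.999
gripper_force: 0.0
```

>>> send_rows(
  series=[
    [[-1,0,0,0,0,0,0],[-1,0,0,0,0,0,0],[-1,0,0,0,0,0,0]],
  ],
)

```text
clock: 1.07
position: [0.4274, -0.283, 0.1746]
ee_rot: [179.9, 0.0, 23.5]
force: [-0.3, 0.1, -0.4]
grip_width: 0.999
gripper_force: 0.0
```

```bash
cat > w.py <<'E'
from h import *
grab('wrist','w1'); P,im=cloud('w1')
q=P.reshape(-1,3); q=q[~np.isnan(q[:,0])]; t=q[(abs(q[:,2])<.01)]; print('table',np.median(t[:,2]))
q=q[(q[:,2]>.037)&(q[:,2]<.06)&(np.hypot(q[:,0]-.437,q[:,1]+.265)<.1)]
c=q[:,:2].mean(0); w,vec=np.linalg.eigh(np.cov((q[:,:2]-c).T)); d=vec[:,1]; tt=(q[:,:2]-c)@d; n=(q[:,:2]-c)@vec[:,0]
print(len(q),np.round((c+d*(tt.max()+tt.min())/2)*1000,1),'len',np.ptp(tt),np.ptp(n),'dir',np.degrees(np.arctan2(d[1],d[0])),q[:,2].max())
print(to([.437,-.265,.036],23.5))
E
python3 w.py
```

```text
table 0.0007996028230387586
4414 [ 438.6 -263.7] len 0.15915289010475803 0.02485820929622355 dir -156.4478554467272 0.049623813179057175
(array([ 0.0169, -0.0137,  0.1387]), array([ 0.004,  0.002, -0.003]))
```

View pics/w1.png

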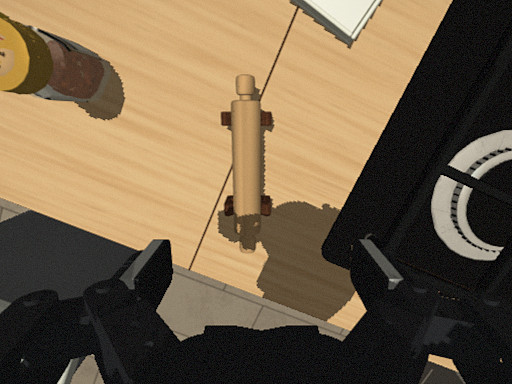

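The wrist image shows the pin's axis from (245,75) to (247,250), centred on its rest. Both cameras agree within 2 mm, so I descend and grip.

>>> send_rows(
  series=[
    [[-1,0.018,-0.0142,0.03,0.004,0.002,0],[-1,0.018,-0.0142,0.06,0.004,0.002,0],[-1,0.018,-0.0142,0.09,0.004,0.002,0],[-1,0.018,-0.0142,0.115,0.004,0.002,0],[-1,0.018,-0.0142,0.13,0.004,0.002,0],[-1,0.018,-0.0142,0.14,0.004,0.002,0],[-1,0.018,-0.0142,0.14,0.004,0.002,0],[-1,0.018,-0.0142,0.14,0.004,0.002,0]],
  ],
)

```text
clock: 1.78
position: [0.4382, -0.264, 0.0349]
ee_rot: [180.0, -0.0, 23.4]
force: [-0.2, 0.0, 0.1]
grip_width: 1.0
gripper_force: 0.0
```

>>> send_rows(
  series=[
    [[1,0,0,0,0,0,0],[1,0,0,0,0,0,0],[1,0,0,0,0,0,0],[1,0,0,0,0,0,0],[1,0,0,0,0,0,0],[1,0,0,0,0,0,0],[1,0,0,0,0,0,0],[1,0,0,0,0,0,0]],
  ],
)

```text
clock: 2.45
position: [0.4391, -0.2633, 0.0354]
ee_rot: [179.9, -0.1, 23.5]
force: [0.2, -1.1, 5.2]
grip_width: 0.285
gripper_force: 58.5
```

>>> send_rows(
  series=[
    [[1,0,0,-0.015,0,0,0],[1,0,0,-0.035,0,0,0],[1,0,0,-0.06,0,0,0],[1,0,0,-0.08,0,0,0],[1,0,0,-0.08,0,0,0],[1,0,0,-0.08,0,0,0]],
  ],
)

```text
clock: 2.95
position: [0.439, -0.2631, 0.1156]
ee_rot: [179.9, -0.1, 23.5]
force: [0.2, -0.4, -1.6]
grip_width: 0.283
gripper_force: 58.9
```

```bash
python3 -c "
from h import *
print(to([.640,-.222,.115],79.5))"
```

```text
(array([0.2007, 0.0425, 0.0011]), array([ 0.005, -0.003, -1.955]))
```

>>> send_rows(
  series=[
    [[1,0.025,0.005,0,0,0,-0.25],[1,0.05,0.01,0,0,0,-0.5],[1,0.075,0.015,0,0,0,-0.75],[1,0.1,0.02,0,0,0,-0.98],[1,0.1,0.02,0,0,0,-0.98]],
  ],
)

```text
clock: 3.37
position: [0.5441, -0.2382, 0.1138]
ee_rot: [179.8, -0.4, 52.1]
force: [0.3, 0.7, -0.2]
grip_width: 0.286
gripper_force: 59.0
```

```bash
python3 -c "
from h import *
print(to([.640,-.222,.115],79.5))"
```

```text
(array([ 0.0717,  0.0657, -0.0004]), array([ 0.011, -0.013, -0.957]))
```

>>> send_rows(
  series=[
    [[1,0.02,0.017,0,0,0,-0.25],[1,0.04,0.034,0,0,0,-0.5],[1,0.055,0.05,0,0,0,-0.75],[1,0.0717,0.0657,0,0,0,-0.95],[1,0.0717,0.0657,0,0,0,-0.957],[1,0.0717,0.0657,0,0,0,-0.957],[1,0.0717,0.0657,0,0,0,-0.957],[1,0.0717,0.0657,0,0,0,-0.957]],
  ],
)

```text
clock: 4.03
position: [0.6323, -0.2265, 0.1138]
ee_rot: [-179.9, -0.0, 78.9]
force: [-0.2, -0.4, -0.4]
grip_width: 0.28
gripper_force: 59.2
```

```bash
cat > w.py <<'E'
from h import *
grab('wrist','w2'); P,im=cloud('w2')
print(ctrl.sense()['ee_rot'],to([.640,-.222,.036],79.5))
E
python3 w.py
```

```text
[-1.79894695e+02 -4.79928915e-04  7.89188267e+01] (array([0.0059, 0.0066, 0.0782]), array([-0.004, -0.   , -0.02 ]))
```

View pics/w2.png

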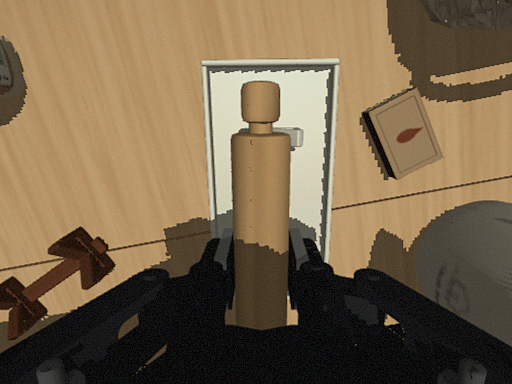

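The wrist image shows the pin held straight over the tray. The tray's far end rim runs from (204,63) to (338,62) and its sides reach (213,232) and (329,232). I check these against the top-camera pose.

```bash
python3 -c "
from h import *
a,b,c,d=[ray('w2',u,v,.018)[:2] for u,v in [(203,61),(339,60),(212,225),(332,225)]]
print(a,b,c,d,np.hypot(*(a-b)))
ang=np.radians(79.5); e=np.array([np.cos(ang),np.sin(ang)]); m=(a+b)/2; print('mid',m,'centre',m-e*.095)
for s in (b-a,a-c,b-d): print(np.degrees(np.arctan2(s[1],s[0])))
"
```

```text
[ 0.61284919 -0.11992974] [ 0.70471949 -0.1373865 ] [ 0.59056988 -0.23832967] [ 0.68411254 -0.2566214 ] 0.09351411860287809
mid [ 0.65878434 -0.12865812] centre [ 0.64147197 -0.22206734]
-10.75881115967949
79.3432652871839
80.19462648481952
```

>>> send_rows(
  series=[
    [[1,0.006,0.007,0.01,0,0,-0.02],[1,0.006,0.007,0.025,0,0,-0.02],[1,0.006,0.007,0.04,0,0,-0.02],[1,0.006,0.007,0.055,0,0,-0.02],[1,0.006,0.007,0.065,0,0,-0.02],[1,0.006,0.007,0.072,0,0,-0.02],[1,0.006,0.007,0.077,0,0,-0.02],[1,0.006,0.007,0.077,0,0,-0.02]],
  ],
)

```text
clock: 4.75
position: [0.6416, -0.2213, 0.0371]
ee_rot: [-179.9, -0.0, 79.6]
force: [0.1, 1.1, -0.4]
grip_width: 0.284
gripper_force: 59.1
```

>>> send_rows(
  series=[
    [[1,0,0,0,0,0,0],[1,0,0,0,0,0,0]],
  ],
)

```text
clock: 4.92
position: [0.6428, -0.2214, 0.0383]
ee_rot: [179.9, -0.1, 79.6]
force: [0.4, 0.5, -1.2]
grip_width: 0.284
gripper_force: 59.1
```

>>> send_rows(
  series=[
    [[1,0,-0.001,0.001,0,0,0],[1,0,-0.0015,0.0025,0,0,0],[1,0,-0.0015,0.0025,0,0,0],[1,0,-0.0015,0.0025,0,0,0]],
  ],
)

```text
clock: 5.25
position: [0.6407, -0.2211, 0.0358]
ee_rot: [180.0, -0.0, 79.6]
force: [-2.7, 0.5, 4.8]
grip_width: 0.285
gripper_force: 59.6
```

Contact is felt (5 N up), so I open partway and check.

>>> send_rows(
  series=[
    [[0.3,0,0,0,0,0,0],[0.1,0,0,0,0,0,0],[0.0,0,0,0,0,0,0],[0.0,0,0,0,0,0,0],[0.0,0,0,0,0,0,0]],
  ],
)

```text
clock: 5.67
position: [0.6409, -0.2211, 0.0353]
ee_rot: [180.0, -0.1, 79.6]
force: [-0.1, -0.0, -0.9]
grip_width: 0.502
gripper_force: 0.0
```

>>> send_rows(
  series=[
    [[0,0,0,-0.01,0,0,0],[0,0,0,-0.03,0,0,0],[0,0,0,-0.06,0,0,0],[0,0,0,-0.1,0,0,0],[-1,0,0,-0.14,0,0,0],[-1,0,0,-0.16,0,0,0],[-1,0,0,-0.16,0,0,0]],
  ],
)

```text
clock: 6.25
position: [0.6444, -0.2217, 0.2026]
ee_rot: [179.3, -0.0, 79.5]
force: [0.3, -0.2, -0.2]
grip_width: 0.905
gripper_force: 0.0
```

```bash
cat > w.py <<'E'
from h import *
grab('wrist','w3'); P,im=cloud('w3')
q=P.reshape(-1,3); q=q[~np.isnan(q[:,0])]
q=q[(q[:,2]>.037)&(q[:,2]<.06)&(np.hypot(q[:,0]-.641,q[:,1]+.222)<.1)]
c=q[:,:2].mean(0); w,vec=np.linalg.eigh(np.cov((q[:,:2]-c).T)); d=vec[:,1]; tt=(q[:,:2]-c)@d
print(len(q),np.round((c+d*(tt.max()+tt.min())/2)*1000,1),'len',np.ptp(tt),'dir',np.degrees(np.arctan2(d[1],d[0])),q[:,2].max())
for s in (0,1): k=q[(tt>.03)if s else (tt<-.03)]; print(np.percentile(k[:,2],98))
print(to([.456,-.092,.19],90))
E
python3 w.py
```

```text
3429 [ 640.2 -222. ] len 0.15815285265171292 dir 79.48726022420925 0.04982783219530035
0.048555025799203934
0.048534541815212294
(array([ 0.0935, -0.2071,  0.0079]), array([ 0.015,  0.   , -0.365]))
```

View pics/w3.png

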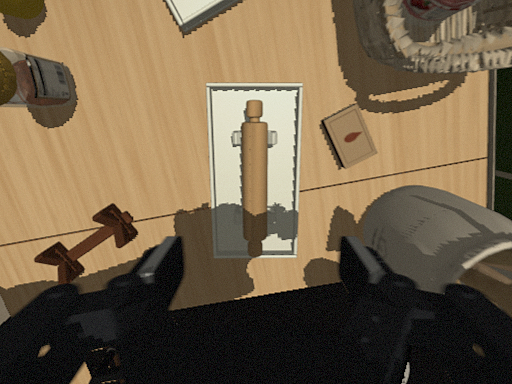

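The pin lies level in both seats: both ends sit at the same height and its centre is on the tray's centre. Next is the jar.

>>> send_rows(
  series=[
    [[-1,0.03,-0.035,0,0.015,0,-0.2],[-1,0.05,-0.07,0,0.015,0,-0.365],[-1,0.07,-0.105,0.003,0.015,0,-0.365],[-1,0.08,-0.14,0.006,0.015,0,-0.365],[-1,0.0935,-0.175,0.008,0.015,0,-0.365],[-1,0.0935,-0.207,0.008,0.015,0,-0.365],[-1,0.0935,-0.207,0.008,0.015,0,-0.365],[-1,0.0935,-0.207,0.008,0.015,0,-0.365]],
  ],
)

```text
clock: 6.97
position: [0.4514, -0.0916, 0.1869]
ee_rot: [-179.4, -0.1, 90.1]
force: [0.6, 0.2, -0.5]
grip_width: 1.005
gripper_force: 0.0
```

```bash
cat > obj.py <<'E'
import sys
from h import *
tag,x,y,H,yaw=sys.argv[1],*map(float,sys.argv[2:6])
grab('wrist',tag); P,im=cloud(tag)
q=P.reshape(-1,3); q=q[~np.isnan(q[:,0])]; q=q[(abs(q[:,2]-H)<.008)&(np.hypot(q[:,0]-x,q[:,1]-y)<.045)]
if len(q)>20:
    c,sz,a=cv2.minAreaRect((q[:,:2]*1000).astype(np.float32)); print(len(q),np.round(c,1),np.round(sz,1),q[:,2].max())
print(ctrl.sense()['position'],ctrl.sense()['joint_positions'].round(),to([x,y,float(sys.argv[6])],yaw))
E
python3 obj.py w4 .456 -.092 .1 90 .058
```

```text
2632 [455.2 -90.3] [42.6 43.3] 0.1035285518516322
[ 0.45380247 -0.09185436  0.18712169] [ 21.  35. -23. 120.  26.  31. -22.] (array([-0.0003,  0.0031,  0.1291]), array([-0.015, -0.003,  0.002]))
```

>>> send_rows(
  series=[
    [[-1,0.001,0.002,0.02,-0.01,0,0],[-1,0.001,0.002,0.045,-0.01,0,0],[-1,0.001,0.002,0.07,-0.01,0,0],[-1,0.001,0.002,0.095,-0.01,0,0],[-1,0.001,0.002,0.115,-0.01,0,0],[-1,0.001,0.002,0.125,-0.01,0,0],[-1,0.001,0.002,0.128,-0.01,0,0],[-1,0.001,0.002,0.128,-0.01,0,0]],
  ],
)

```text
clock: 7.68
position: [0.456, -0.0907, 0.0582]
ee_rot: [-179.9, -0.1, 90.0]
force: [0.7, -0.9, 0.9]
grip_width: 1.004
gripper_force: 0.0
```

>>> send_rows(
  series=[
    [[1,0,0,0,0,0,0],[1,0,0,0,0,0,0],[1,0,0,0,0,0,0],[1,0,0,0,0,0,0],[1,0,0,0,0,0,0],[1,0,0,0,0,0,0],[1,0,0,0,0,0,0]],
  ],
)

```text
clock: 8.27
position: [0.4557, -0.0908, 0.0604]
ee_rot: [180.0, -0.1, 90.0]
force: [-0.7, 0.2, 6.9]
grip_width: 0.508
gripper_force: 59.5
```

>>> send_rows(
  series=[
    [[1,0,0,-0.015,0,0,0],[1,0,0,-0.035,0,0,0],[1,0,0,-0.06,0,0,0],[1,0,0,-0.085,0,0,0],[1,0,0,-0.105,0,0,0],[1,0,0,-0.12,0,0,0],[1,0,0,-0.12,0,0,0]],
  ],
)

```text
clock: 8.85
position: [0.4569, -0.0911, 0.1823]
ee_rot: [179.8, -0.0, 90.0]
force: [0.2, -0.0, -2.4]
grip_width: 0.505
gripper_force: 60.2
```

```bash
python3 -c "
from h import *
print(to([.644,.266,.18],98))"
```

```text
(array([0.3572, 0.187 , 0.0034]), array([ 0.009, -0.001, -0.28 ]))
```

>>> send_rows(
  series=[
    [[1,0.015,0.02,0,0,0,-0.03],[1,0.04,0.04,0,0,0,-0.06],[1,0.07,0.06,0,0,0,-0.09],[1,0.1,0.075,0,0,0,-0.12],[1,0.13,0.09,0,0,0,-0.15],[1,0.16,0.1,0,0,0,-0.18],[1,0.185,0.11,0,0,0,-0.2],[1,0.2,0.12,0,0,0,-0.2]],
  ],
)

```text
clock: 9.52
position: [0.5749, 0.1136, 0.1788]
ee_rot: [-179.9, -0.2, 96.0]
force: [-0.1, 1.4, -0.9]
grip_width: 0.504
gripper_force: 60.2
```

```bash
python3 -c "
from h import *
print(to([.644,.266,.18],98))"
```

```text
(array([ 0.1443,  0.0847, -0.0007]), array([-0.004, -0.008, -0.069]))
```

>>> send_rows(
  series=[
    [[1,0.025,0.015,0,0,0,-0.03],[1,0.05,0.03,0,0,0,-0.06],[1,0.08,0.045,0,0,-0.005,-0.07],[1,0.105,0.062,0,0,-0.005,-0.07],[1,0.13,0.075,0,0,-0.005,-0.07],[1,0.144,0.085,0,0,-0.005,-0.07],[1,0.144,0.085,0,0,-0.005,-0.07],[1,0.144,0.085,0,0,-0.005,-0.07]],
  ],
)

```text
clock: 10.18
position: [0.6446, 0.2619, 0.1782]
ee_rot: [-179.8, 0.1, 97.9]
force: [-0.1, -0.4, -1.7]
grip_width: 0.504
gripper_force: 60.2
```

Run:
```python
from h import *
grab('wrist','w5'); print(to([.644,.266,.07],98)); grab('top','t5')
im=cv2.imread('pics/t5.png')[120:240,110:270]; cv2.imwrite('pics/t5c.png',cv2.resize(im,None,fx=2.5,fy=2.5))
a=cv2.imread('pics/w5.png'); b=np.zeros((384,800,3),np.uint8); b[:,:400]=cv2.resize(a,(400,384)); b[:300,400:]=cv2.resize(im,(400,300)); cv2.imwrite('pics/m5.png',b)
```

```text
(array([0.0063, 0.0005, 0.1083]), array([-0.007,  0.006, -0.008]))
```

View pics/m5.png

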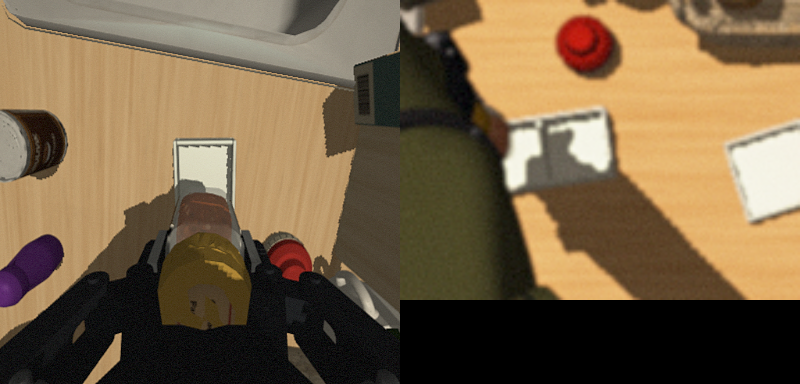

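The wrist view shows the jar over the far bay, with the tray's end rim from (174,139) to (235,139) in the 400-wide panel. I check it numerically.

```bash
python3 -c "
from h import *
a,b=[ray('w5',u,v,.03)[:2] for u,v in [(222,139),(301,138.5)]]
e=np.array([np.cos(np.radians(98)),np.sin(np.radians(98))]); m=(a+b)/2
print(a,b,np.hypot(*(a-b)),'centre',m-e*.071,'bays',m-e*.0365,m-e*.1055, np.degrees(np.arctan2(*(b-a)[::-1])))
"
```

```text
[0.60379104 0.29959787] [0.67476026 0.30983244] 0.07170339170246226 centre [0.64915694 0.23440612] bays [0.64435547 0.26857037] [0.65395841 0.20024187] 8.206123300260263
```

>>> send_rows(
  series=[
    [[1,0.0075,0.0005,0.015,-0.007,0.006,-0.008],[1,0.0075,0.0005,0.035,-0.007,0.006,-0.008],[1,0.0075,0.0005,0.055,-0.007,0.006,-0.008],[1,0.0075,0.0005,0.075,-0.007,0.006,-0.008],[1,0.0075,0.0005,0.092,-0.007,0.006,-0.008],[1,0.0075,0.0005,0.104,-0.007,0.006,-0.008],[1,0.0075,0.0005,0.11,-0.007,0.006,-0.008],[1,0.0075,0.0005,0.112,-0.007,0.006,-0.008]],
  ],
)

```text
clock: 10.95
position: [0.6443, 0.2672, 0.0665]
ee_rot: [180.0, -0.1, 97.9]
force: [0.2, -0.1, -1.1]
grip_width: 0.502
gripper_force: 60.3
```

>>> send_rows(
  series=[
    [[1,0,0,0,0,0,0],[1,0,0,0,0,0,0]],
  ],
)

```text
clock: 11.12
position: [0.6454, 0.2687, 0.0686]
ee_rot: [179.8, -0.2, 98.0]
force: [-0.4, -0.7, -0.3]
grip_width: 0.503
gripper_force: 60.3
```

>>> send_rows(
  series=[
    [[1,-0.001,0,0.001,0,0,0],[1,-0.001,0,0.002,0,0,0],[1,-0.001,0,0.003,0,0,0],[1,-0.001,0,0.004,0,0,0],[1,-0.001,0,0.004,0,0,0]],
  ],
)

```text
clock: 11.53
position: [0.6451, 0.2676, 0.0645]
ee_rot: [179.8, -0.1, 98.0]
force: [-0.9, -0.8, 4.1]
grip_width: 0.505
gripper_force: 60.7
```

Contact (4 N up). I release and rise.

>>> send_rows(
  series=[
    [[0,0,0,0,0,0,0],[-0.3,0,0,0,0,0,0],[-0.6,0,0,0,0,0,0],[-1,0,0,0,0,0,0],[-1,0,0,0,0,0,0],[-1,0,0,0,0,0,0],[-1,0,0,-0.01,0,0,0],[-1,0,0,-0.03,0,0,0]],
  ],
)

```text
clock: 12.2
position: [0.643, 0.2664, 0.0916]
ee_rot: [-179.8, -0.0, 98.0]
force: [0.4, 0.6, 0.6]
grip_width: 1.0
gripper_force: 0.0
```

>>> send_rows(
  series=[
    [[-1,0,0,-0.03,0,0,0],[-1,0,0,-0.06,0,0,0],[-1,0,0,-0.09,0,0,0],[-1,0,0,-0.11,0,0,0],[-1,0,0,-0.11,0,0,0]],
  ],
)

```text
clock: 12.62
position: [0.6473, 0.2691, 0.2101]
ee_rot: [179.3, -0.4, 98.0]
force: [1.5, 0.0, 0.4]
grip_width: 1.002
gripper_force: 0.0
```

```bash
python3 obj.py w6 .644 .268 .104 98 .2; python3 -c "
from h import *
print(to([.454,.07,.19],90))"
```

```text
2238 [645.1 267.8] [42.6 43.4] 0.10741079724154703
[0.64614933 0.26825857 0.20730705] [-14.  49. -25.  78.  22.  58. -36.] (array([ 0.    , -0.0022,  0.0073]), array([ 0.016, -0.009, -0.001]))
(array([-0.1697, -0.2179,  0.0148]), array([ 0.015, -0.01 ,  0.278]))
```

The jar stands in the bay at the right height. Next is the shaker.

>>> send_rows(
  series=[
    [[-1,-0.02,-0.025,0,0.015,-0.01,0.05],[-1,-0.04,-0.052,0,0.015,-0.01,0.1],[-1,-0.064,-0.082,0.005,0.015,-0.01,0.15],[-1,-0.088,-0.113,0.01,0.015,-0.01,0.2],[-1,-0.112,-0.144,0.0148,0.015,-0.01,0.25],[-1,-0.136,-0.175,0.0148,0.015,-0.01,0.278],[-1,-0.156,-0.2,0.0148,0.015,-0.01,0.278],[-1,-0.17,-0.218,0.0148,0.015,-0.01,0.278]],
  ],
)

```text
clock: 13.33
position: [0.4486, 0.0653, 0.1872]
ee_rot: [-179.4, 0.3, 89.9]
force: [0.7, 0.1, -0.6]
grip_width: 0.998
gripper_force: 0.0
```

>>> send_rows(
  series=[
    [[-1,0,0,0,0,0,0],[-1,0,0,0,0,0,0]],
  ],
)

```text
clock: 13.5
position: [0.4513, 0.0673, 0.1876]
ee_rot: [-179.6, 0.2, 89.9]
force: [1.1, -0.4, 0.3]
grip_width: 0.996
gripper_force: 0.0
```

```bash
python3 obj.py w7 .454 .07 .088 90 .05
```

```text
1237 [454.8  72.1] [32.6 32.1] 0.09133782867193388
[0.45264023 0.06876904 0.18775561] [ -0.  35. -22. 121.  26.  30. -42.] (array([0.0016, 0.0021, 0.1377]), array([-0.011,  0.005,  0.001]))
```

View pics/w7.png

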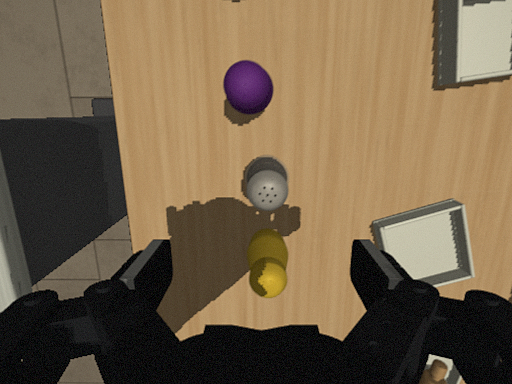

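The grey perforated dome is at (267,190), between the purple (248,88) and yellow (268,280) ones. It is centred in the jaws, and I leave the coloured ones alone.

>>> send_rows(
  series=[
    [[-1,0.0026,0.002,0.02,-0.01,0.005,0],[-1,0.0026,0.002,0.045,-0.01,0.005,0],[-1,0.0026,0.002,0.07,-0.01,0.005,0],[-1,0.0026,0.002,0.095,-0.01,0.005,0],[-1,0.0026,0.002,0.115,-0.01,0.005,0],[-1,0.0026,0.002,0.13,-0.01,0.005,0],[-1,0.0026,0.002,0.136,-0.01,0.005,0],[-1,0.0026,0.002,0.137,-0.01,0.005,0]],
  ],
)

```text
clock: 14.22
position: [0.4539, 0.072, 0.0494]
ee_rot: [-179.9, 0.0, 90.1]
force: [0.0, -0.1, 0.2]
grip_width: 1.0
gripper_force: 0.0
```

>>> send_rows(
  series=[
    [[1,0,0,0,0,0,0],[1,0,0,0,0,0,0],[1,0,0,0,0,0,0],[1,0,0,0,0,0,0],[1,0,0,0,0,0,0],[1,0,0,0,0,0,0],[1,0,0,0,0,0,0]],
  ],
)

```text
clock: 14.8
position: [0.4543, 0.0709, 0.0522]
ee_rot: [179.9, -0.0, 90.0]
force: [-0.3, -0.1, 8.7]
grip_width: 0.434
gripper_force: 59.0
```

>>> send_rows(
  series=[
    [[1,0,0,-0.003,0,0,0],[1,0,0,-0.008,0,0,0],[1,0,0,-0.015,0,0,0],[1,0,0,-0.025,0,0,0],[1,0,0,-0.03,0,0,0],[1,0,0,-0.03,0,0,0]],
  ],
)

```text
clock: 15.3
position: [0.4543, 0.0707, 0.0821]
ee_rot: [179.9, -0.0, 90.0]
force: [0.5, 0.4, -0.6]
grip_width: 0.43
gripper_force: 59.6
```

Run:
```python
from h import *
grab('wrist','w8'); grab('scene','s8')
a=cv2.imread('pics/w8.png'); im=cv2.imread('pics/s8.png')[170:290,230:390]; b=np.zeros((384,800,3),np.uint8); b[:,:400]=cv2.resize(a,(400,384)); b[:300,400:]=cv2.resize(im,(400,300)); cv2.imwrite('pics/m8.png',b)
print(to([.654,.199,.18],98))
```

```text
(array([ 0.1282,  0.2002, -0.0988]), array([ 0.   ,  0.   , -0.279]))
```

View pics/m8.png

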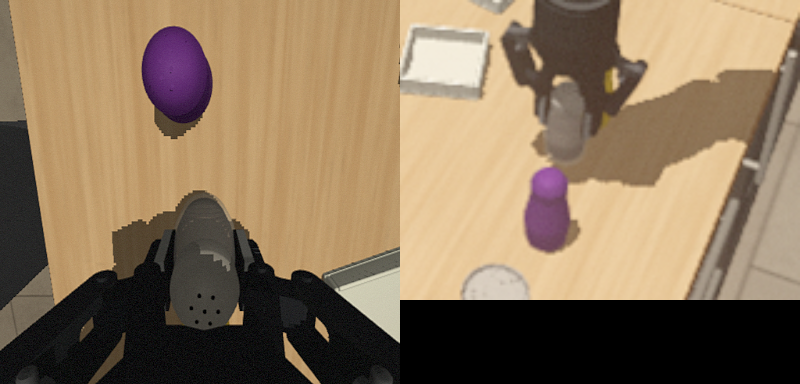

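The shaker is lifted clear and upright, gripped at its narrower waist. I carry it over bay B.

>>> send_rows(
  series=[
    [[1,0,0,-0.02,0,0,0],[1,0,0,-0.045,0,0,0],[1,0.01,0.015,-0.07,0,0,-0.03],[1,0.025,0.037,-0.09,0,0,-0.07],[1,0.042,0.065,-0.099,0,0,-0.11],[1,0.06,0.093,-0.099,0,0,-0.16],[1,0.075,0.117,-0.099,0,0,-0.2],[1,0.085,0.133,-0.099,0,0,-0.22]],
  ],
)

```text
clock: 16.07
position: [0.5888, 0.1577, 0.1796]
ee_rot: [179.9, -0.1, 96.4]
force: [0.7, 0.9, -1.0]
grip_width: 0.429
gripper_force: 59.9
```

```bash
python3 -c "
from h import *
print(to([.654,.1995,.15],98))"
```

```text
(array([0.0343, 0.0694, 0.0297]), array([ 0.002, -0.002, -0.056]))
```

>>> send_rows(
  series=[
    [[1,0.008,0.017,0,0,0,-0.03],[1,0.018,0.036,0.005,0,0,-0.05],[1,0.028,0.056,0.015,0,0,-0.056],[1,0.034,0.069,0.025,0,0,-0.056],[1,0.0343,0.0694,0.03,0,0,-0.056],[1,0.0343,0.0694,0.03,0,0,-0.056],[1,0.0343,0.0694,0.03,0,0,-0.056]],
  ],
)

```text
clock: 16.65
position: [0.6505, 0.1967, 0.1487]
ee_rot: [-179.8, 0.1, 97.9]
force: [0.0, -0.3, -0.9]
grip_width: 0.429
gripper_force: 59.9
```

```bash
python3 -c "
from h import *
print(T_tool()[:3,3],to([.654,.1995,.060],98))"
```

```text
[0.65051085 0.19668695 0.14871042] (array([0.0025, 0.0042, 0.0887]), array([-0.007,  0.004, -0.002]))
```

>>> send_rows(
  series=[
    [[1,0.0025,0.0035,0.01,-0.005,0.003,0],[1,0.0025,0.0035,0.025,-0.005,0.003,0],[1,0.0025,0.0035,0.045,-0.005,0.003,0],[1,0.0025,0.0035,0.065,-0.005,0.003,0],[1,0.0025,0.0035,0.08,-0.005,0.003,0],[1,0.0025,0.0035,0.087,-0.005,0.003,0],[1,0.0025,0.0035,0.087,-0.005,0.003,0],[1,0.0025,0.0035,0.087,-0.005,0.003,0]],
  ],
)

```text
clock: 17.32
position: [0.6551, 0.2006, 0.063]
ee_rot: [179.9, -0.1, 97.9]
force: [1.0, 0.0, -1.0]
grip_width: 0.428
gripper_force: 59.9
```

>>> send_rows(
  series=[
    [[1,0,0,0,0,0,0],[1,0,0,0,0,0,0]],
  ],
)

```text
clock: 17.48
position: [0.6558, 0.2009, 0.0641]
ee_rot: [179.8, -0.1, 97.9]
force: [-0.2, 0.6, -0.7]
grip_width: 0.43
gripper_force: 59.9
```

Lowering about 8 mm to contact (expected at about 0.056).

>>> send_rows(
  series=[
    [[1,-0.001,-0.001,0.002,0,0,0],[1,-0.001,-0.001,0.004,0,0,0],[1,-0.001,-0.001,0.006,0,0,0],[1,-0.001,-0.001,0.0075,0,0,0],[1,-0.001,-0.001,0.008,0,0,0],[1,-0.001,-0.001,0.008,0,0,0]],
  ],
)

```text
clock: 17.98
position: [0.6542, 0.1993, 0.0563]
ee_rot: [179.9, -0.0, 97.9]
force: [-2.7, -1.2, 9.0]
grip_width: 0.427
gripper_force: 61.7
```

>>> send_rows(
  series=[
    [[0,0,0,-0.0005,0,0,0],[-0.3,0,0,-0.001,0,0,0],[-0.6,0,0,-0.001,0,0,0],[-1,0,0,-0.001,0,0,0],[-1,0,0,-0.001,0,0,0],[-1,0,0,-0.001,0,0,0],[-1,0,0,-0.01,0,0,0],[-1,0,0,-0.03,0,0,0]],
  ],
)

```text
clock: 18.65
position: [0.6521, 0.1985, 0.0828]
ee_rot: [-179.8, 0.0, 98.0]
force: [-0.1, -0.4, 0.4]
grip_width: 1.001
gripper_force: 0.0
```

>>> send_rows(
  series=[
    [[-1,0,0,-0.03,0,0,0],[-1,0,0,-0.06,0,0,0],[-1,0,0,-0.09,0,0,0],[-1,0,0,-0.11,0,0,0],[-1,0,0,-0.11,0,0,0]],
  ],
)

```text
clock: 19.07
position: [0.6566, 0.201, 0.201]
ee_rot: [179.3, -0.2, 97.9]
force: [0.7, 0.9, 0.6]
grip_width: 0.996
gripper_force: 0.0
```

```bash
python3 obj.py w9 .654 .199 .094 98 .2; python3 -c "
from h import *
print(to([.436,.272,.17],90))"
```

```text
1005 [654.5 200.4] [30.4 30.5] 0.0954513222709723
[0.65542375 0.20016032 0.19831109] [ -7.  49. -27.  81.  25.  56. -33.] (array([-0.0009, -0.0016, -0.0017]), array([ 0.016, -0.005, -0.003]))
(array([ 0.1013, -0.2076,  0.0269]), array([ 0.016, -0.007,  0.277]))
```

View pics/w9.png

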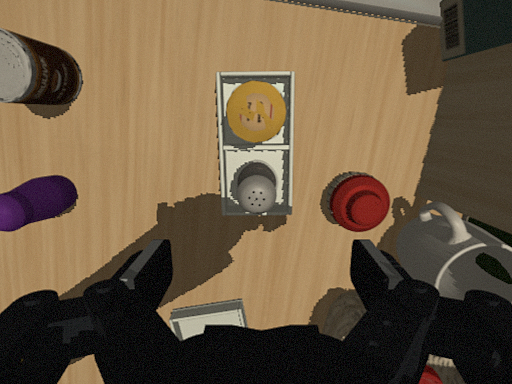

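Jar (255,110) and shaker (256,190) stand upright, one in each bay. Now the tin.

>>> send_rows(
  series=[
    [[-1,0.01,-0.025,0,0.016,-0.007,0.05],[-1,0.024,-0.05,0,0.016,-0.007,0.1],[-1,0.038,-0.08,0.005,0.016,-0.007,0.15],[-1,0.054,-0.112,0.01,0.016,-0.007,0.2],[-1,0.07,-0.145,0.02,0.016,-0.007,0.25],[-1,0.085,-0.175,0.027,0.016,-0.007,0.277],[-1,0.101,-0.2076,0.027,0.016,-0.007,0.277],[-1,0.101,-0.2076,0.027,0.016,-0.007,0.277]],
  ],
)

```text
clock: 19.78
position: [0.4255, 0.2728, 0.1666]
ee_rot: [-179.2, 0.2, 90.6]
force: [-0.4, -0.8, -0.1]
grip_width: 1.001
gripper_force: 0.0
```

>>> send_rows(
  series=[
    [[-1,0,0,0,0,0,0],[-1,0,0,0,0,0,0]],
  ],
)

```text
clock: 19.95
position: [0.4346, 0.2703, 0.1671]
ee_rot: [-179.7, 0.2, 90.0]
force: [0.2, -1.0, -0.6]
grip_width: 1.002
gripper_force: 0.0
```

```bash
python3 obj.py w10 .436 .272 .073 90 .042
```

```text
4143 [436.5 275.2] [56.6 56.2] 0.07458697410943069
[0.43531263 0.27003449 0.16714394] [-24.  40. -21. 113.  25.  33. -62.] (array([0.0024, 0.0014, 0.1251]), array([-0.011,  0.007, -0.003]))
```

>>> send_rows(
  series=[
    [[-1,0.004,0.0015,0.015,-0.01,0.006,0],[-1,0.004,0.0015,0.035,-0.01,0.006,0],[-1,0.004,0.0015,0.055,-0.01,0.006,0],[-1,0.004,0.0015,0.08,-0.01,0.006,0],[-1,0.004,0.0015,0.102,-0.01,0.006,0],[-1,0.004,0.0015,0.118,-0.01,0.006,0],[-1,0.004,0.0015,0.124,-0.01,0.006,0],[-1,0.004,0.0015,0.124,-0.01,0.006,0]],
  ],
)

```text
clock: 20.67
position: [0.4355, 0.2732, 0.042]
ee_rot: [-179.9, 0.1, 89.9]
force: [0.1, 0.1, 0.7]
grip_width: 1.001
gripper_force: 0.0
```

>>> send_rows(
  series=[
    [[1,0,0,0,0,0,0],[1,0,0,0,0,0,0],[1,0,0,0,0,0,0],[1,0,0,0,0,0,0],[1,0,0,0,0,0,0],[1,0,0,0,0,0,0],[1,0,0,0,0,0,0]],
  ],
)

```text
clock: 21.25
position: [0.436, 0.2746, 0.0447]
ee_rot: [179.9, -0.1, 90.0]
force: [-0.3, -0.7, 6.7]
grip_width: 0.66
gripper_force: 63.9
```

>>> send_rows(
  series=[
    [[1,0,0,-0.01,0,0,0],[1,0,0,-0.03,0,0,0],[1,0,0,-0.055,0,0,0],[1,0,0,-0.08,0,0,0],[1,0,0,-0.105,0,0,0],[1,0,0,-0.12,0,0,0],[1,0,0,-0.12,0,0,0]],
  ],
)

```text
clock: 21.83
position: [0.4366, 0.2752, 0.1669]
ee_rot: [179.8, -0.2, 90.0]
force: [0.8, 0.7, -1.7]
grip_width: 0.655
gripper_force: 64.3
```

```bash
python3 -c "
from h import *
print(to([.6275,-.0145,.16],108))"
```

```text
(array([-0.2897,  0.191 ,  0.0065]), array([ 0.009, -0.007, -0.629]))
```

>>> send_rows(
  series=[
    [[1,-0.015,0.01,0,0,0,-0.04],[1,-0.035,0.023,0,0,0,-0.1],[1,-0.06,0.04,0,0,0,-0.16],[1,-0.088,0.058,0,0,0,-0.22],[1,-0.116,0.076,0,0,0,-0.28],[1,-0.144,0.095,0,0,0,-0.34],[1,-0.165,0.108,0,0,0,-0.4],[1,-0.18,0.118,0,0,0,-0.42]],
  ],
)

```text
clock: 22.5
position: [0.5537, 0.0899, 0.162]
ee_rot: [-179.8, 0.1, 101.9]
force: [0.1, 0.3, -2.7]
grip_width: 0.656
gripper_force: 64.3
```

```bash
python3 -c "
from h import *
print(to([.6275,-.0145,.15],108))"
```

```text
(array([-0.1174,  0.0507,  0.012 ]), array([-0.007,  0.003, -0.214]))
```

>>> send_rows(
  series=[
    [[1,-0.018,0.008,0,0,0,-0.05],[1,-0.042,0.018,0.004,0,0,-0.1],[1,-0.068,0.029,0.008,0,0,-0.15],[1,-0.092,0.04,0.012,0,0,-0.2],[1,-0.11,0.048,0.012,0,0,-0.214],[1,-0.1174,0.0507,0.012,0,0,-0.214],[1,-0.1174,0.0507,0.012,0,0,-0.214],[1,-0.1174,0.0507,0.012,0,0,-0.214]],
  ],
)

```text
clock: 23.17
position: [0.6262, -0.009, 0.1506]
ee_rot: [-179.9, -0.1, 108.2]
force: [0.2, 1.3, -2.7]
grip_width: 0.656
gripper_force: 64.3
```

Run:
```python
from h import *
grab('wrist','w11'); print(T_tool()[:3,3],to([.6275,-.0145,.055],108))
```

```text
[ 0.62604821 -0.00787155  0.15093106] (array([-0.007 , -0.0005,  0.0959]), array([-0.004, -0.005,  0.01 ]))
```

View pics/w11.png

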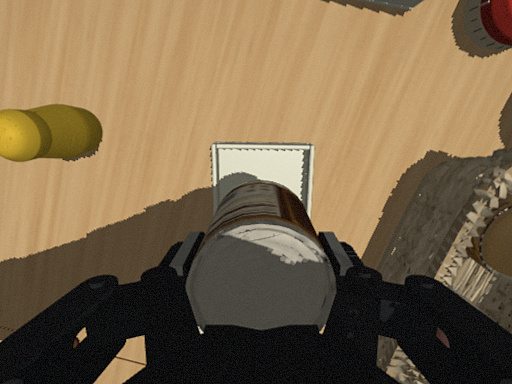

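The square tray's far rim runs from (211,144) to (313,144). I check its centre.

```bash
python3 -c "
from h import *
a,b=[ray('w11',u,v,.022)[:2] for u,v in [(211,144),(313.5,143.5)]]
d=(b-a)/np.hypot(*(b-a)); e=np.array([-d[1],d[0]]); m=(a+b)/2
print(a,b,np.hypot(*(a-b)),'centre',m-e*.044, np.degrees(np.arctan2(d[1],d[0])))
"
```

```text
[0.57347169 0.0167259 ] [0.65582497 0.04418272] 0.08680978634490463 centre [ 0.62856496 -0.01128689] 18.438529446038842
```

>>> send_rows(
  series=[
    [[1,-0.0055,0.0,0.012,0,0,0],[1,-0.0055,0.0,0.03,0,0,0],[1,-0.0055,0.0,0.05,0,0,0],[1,-0.0055,0.0,0.07,0,0,0],[1,-0.0055,0.0,0.087,0,0,0],[1,-0.0055,0.0,0.096,0,0,0],[1,-0.0055,0.0,0.098,0,0,0],[1,-0.0055,0.0,0.098,0,0,0]],
  ],
)

```text
clock: 23.88
position: [0.6284, -0.0144, 0.0526]
ee_rot: [-179.9, -0.1, 108.2]
force: [1.1, -0.2, -1.6]
grip_width: 0.658
gripper_force: 64.3
```

>>> send_rows(
  series=[
    [[1,0,0,0,0,0,0],[1,0,0,0,0,0,0]],
  ],
)

```text
clock: 24.05
position: [0.6298, -0.0148, 0.0543]
ee_rot: [179.9, -0.0, 108.2]
force: [0.6, 0.1, -2.7]
grip_width: 0.657
gripper_force: 64.3
```

>>> send_rows(
  series=[
    [[1,0.001,-0.001,0.002,0,0,0],[1,0.001,-0.001,0.0035,0,0,0],[1,0.001,-0.001,0.005,0,0,0],[1,0.001,-0.001,0.0055,0,0,0],[1,0.001,-0.001,0.0055,0,0,0],[1,0.001,-0.001,0.0055,0,0,0]],
  ],
)

```text
clock: 24.55
position: [0.6278, -0.0146, 0.0488]
ee_rot: [-180.0, 0.0, 108.2]
force: [-3.0, -0.9, 5.2]
grip_width: 0.66
gripper_force: 65.1
```

>>> send_rows(
  series=[
    [[-0.5,0,0,-0.0005,0,0,0],[-0.7,0,0,-0.001,0,0,0],[-1,0,0,-0.001,0,0,0],[-1,0,0,-0.001,0,0,0],[-1,0,0,-0.001,0,0,0],[-1,0,0,-0.001,0,0,0],[-1,0,0,-0.01,0,0,0],[-1,0,0,-0.03,0,0,0]],
  ],
)

```text
clock: 25.22
position: [0.6258, -0.0149, 0.0761]
ee_rot: [-179.7, -0.1, 108.2]
force: [0.1, -0.3, 0.2]
grip_width: 0.999
gripper_force: 0.0
```

>>> send_rows(
  series=[
    [[-1,0,0,-0.03,0,0,0],[-1,0,0,-0.06,0,0,0],[-1,0,0,-0.09,0,0,0],[-1,0,0,-0.12,0,0,0],[-1,0,0,-0.15,0,0,0],[-1,0,0,-0.15,0,0,0]],
  ],
)

```text
clock: 25.72
position: [0.6313, -0.0134, 0.2348]
ee_rot: [179.4, 0.1, 108.1]
force: [0.4, 0.2, 0.0]
grip_width: 0.999
gripper_force: 0.0
```

Run:
```python
from h import *
grab('scene','s12'); grab('wrist','w12')
a=cv2.imread('pics/w12.png'); im=cv2.imread('pics/s12.png'); b=np.zeros((300,800,3),np.uint8); b[:,:400]=cv2.resize(a,(400,300)); b[:,400:]=cv2.resize(im,(400,300)); cv2.imwrite('pics/m12.png',b)
```

```text
(no output)
```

View pics/m12.png

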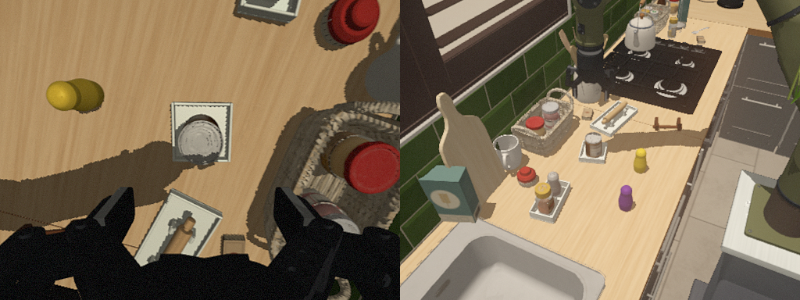

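The tin is inside the square tray at (200,135) in the left panel. The pin, jar and shaker are in their trays and the bystanders are undisturbed. I settle the arm and hand in.

>>> send_rows(
  series=[
    [[-1,0,0,0,0,0,0],[-1,0,0,0,0,0,0],[-1,0,0,0,0,0,0]],
  ],
)

```text
clock: 26.07
position: [0.627, -0.0148, 0.2263]
ee_rot: [-179.8, -0.1, 108.2]
force: [0.3, 0.0, -1.1]
grip_width: 0.995
gripper_force: 0.0
```

```bash
python3 -c "
from station import ctrl
print(ctrl.job_done())"
```

```text
the job is handed in; nothing more can be done
None
```

The job is handed in at about 26 s, with no verdict returned: the pin lies in both seats of the long tray, the jar and shaker stand one in each bay, the tin stands in the square tray, and nothing else was touched.

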